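# Unclip the dust nozzle and put it away in its tray

### The job

Take the flat dust-extraction nozzle off its clip socket on the bench: hold its thumb button down while you draw the nozzle straight out of the socket, feeling your way and never forcing the clip. Then lay the nozzle gently in its long wooden storage tray, flat on the tray's floor with the button side up, let go of it, and leave the other things on the bench where they are.

Things in the scene. Friction and masses are not known exactly. Their poses are not given: they have to be found in the camera images.
- nozzle: Black flat nozzle, 180 mm long along its x, 0.15 to 0.22 kg; origin under its middle, z up, -x to its tip. Along x (mm): tip -90 to -30 (26 wide, 16 high), body -30 to 42 (36 wide, flat sides, 30 high), tail 42 to 90 (30 wide, 22 high). Flat underside. It starts with its tail seated in the socket, lying on the socket's board. Centre of mass near the origin. On the body are a ridge and, behind it, the button.
- under_button (a point): Point on the nozzle body's top (30 mm above its underside), under the middle of the grey thumb button: a flat pad 40 mm long (along the nozzle), 30 wide. At rest the pad's top is anywhere from 10 to 18 mm above this point (a screw sets it; it differs each time), so find it by touch. Press straight down: 3 N starts it, then 1.5 N per mm, hard stop after 8 mm (15 N).
- ridge (a point): Middle of the rear face of the thumb ridge, a cross bar fixed to the nozzle just ahead of the button (34 wide, 9 thick, from the body's top to 56 mm above the nozzle's underside). A finger that holds the button down can push on this face towards -x to draw the nozzle out.
- tail_end (a point): Middle of the tail's end face. 24 to 34 mm ahead of it a grey tooth, moved by the button, stands 7 mm above the tail and catches behind the socket's lip. It clears the lip when the button is 5 mm or more down (10.5 N) and must be held so until it has passed the 10 mm deep lip; letting the button up early catches it again. About 13 N is right.
- release (a joint): Travel of the nozzle's thumb button in m: 0 up (latched), 0.005 tooth clear of the lip, 0.008 fully down. It springs back.
- port: Dust socket, fixed: plywood board 345 x 100 x 20 mm with an aluminium socket (52 wide, top at z 56, from x 0 to 90; 77 high collar and duct behind). Origin on the bench below the mouth; x points into the socket, the nozzle comes out along -x. Board from x -170 to 175. Seated, the nozzle's origin is at x -45, y 0, z 20 mm. The clip breaks if the nozzle loads socket and board with more than 35 N in all.
- mouth (a point): Middle of the socket's rectangular mouth, 34 wide and 24 high, its floor level with the board's top; axes as the socket's. The seated tail reaches 45 mm inside, with 1 to 2 mm of play; it is clear of the socket once drawn back 47 mm.
- cradle_in (a point): Centre of the inner floor of the fixed wooden storage tray, 8 mm above the bench. x along the tray's length, z up. Inside the tray is 190 x 44 mm, so the nozzle lies in it lengthwise with 5 mm to spare at each end and 4 mm at each side; its 7 mm thick walls stand 8 mm above the inner floor. The nozzle may lie either way round.
- sanding_block: Bystander: wooden sanding block with a cork sole, 75 x 34 x 22 mm, on the bench between socket and tray. Origin under its centre.
- glue: Bystander: white glue bottle, 48 mm across, 130 mm tall. Origin under its centre.
- screwdriver: Bystander: screwdriver lying on the bench. Origin under its middle.
- brush: Bystander: brush lying on the bench. Origin under its middle.
- pencil_cup: Bystander: open steel cup, 68 mm across, 85 mm tall. Origin under its centre.
- caliper: Bystander: steel caliper lying on the bench, 170 mm long, 8 mm high. Origin under its beam.
- cam_clamp: Bystander: small wooden-jawed clamp lying on the bench, 140 x 100 x 22 mm. Origin under its bar.
Things that resemble listed ones, but are neither listed nor needed, are in the scene too. What is shaped like the nozzle but green or turquoise is not meant.

How it is judged:
On the way, in this order (a step that is already met when the one before it is completed fails the run):
1. the thumb button is held down (more than 4.5 mm) while the nozzle is still seated in the socket (value of joint release above 0.0045 m and x of nozzle in the frame of port above -0.052 m).
2. the nozzle is drawn straight out until its tail is clear of the mouth, still in line with the socket (x of nozzle in the frame of port below -0.092 m and y of nozzle in the frame of port between -0.05 and 0.05 m).
At the end, for the whole second after the job is handed in: The nozzle lies at rest and released in the storage tray, button side up, level within 0.1 rad, in line with the tray within 0.1 rad (either way round), its origin within 10 mm lengthwise, 7 mm sideways and 4 mm in height of the centre of the tray's inner floor (x of nozzle in the frame of cradle_in between -0.01 and 0.01 m and y of nozzle in the frame of cradle_in between -0.007 and 0.007 m and z of nozzle in the frame of cradle_in between -0.004 and 0.004 m and angle between the x axis of nozzle and the x axis of cradle_in, either way round below 0.1 rad and angle between nozzle's own z axis and vertical below 0.1 rad and linear speed of nozzle below 0.02 m/s and contact force between the fingers and nozzle below 0.1 N); the robot touches nothing.
It fails at once if the nozzle loads the socket and its board with more than 35 N (contact force between nozzle and port above 35 N).
It fails at once if the nozzle is dropped or flung (faster than 0.7 m/s) (linear speed of nozzle above 0.7 m/s).
It fails at once if another thing on the bench is moved by more than 30 mm (distance of any of sanding_block, glue, screwdriver, brush, pencil_cup, caliper, cam_clamp from where it was at the start of the episode above 0.03 m).
It also fails if it takes over 61 s, if anything falls off the work surface, if the arm or the gripper's body presses on something with over 40 N, if the wrist force passes 120 N, or if a joint passes its speed limit or range.

### The arm

A 7-joint arm with a two-finger parallel gripper is mounted at the origin on the work surface. World frame = base frame: x ahead of the robot, y to its left, z up, the work surface at z = 0. Lengths are in m, angles in rad, forces in N, time in s.
With the tool pointing down it reaches from about 0.425 to 1.025 m from the base axis. Payload 9.4 kg.
Tool frame: the origin (TCP) lies between the finger pads; the fingertips stand 11 mm ahead of it and the grasp point (between the pads) lies 8 mm behind it; z points along the fingers, y is the line along which they close (so a half turn about z gives the same grasp; the last joint's range is limited). The gripper opens to 85 mm and grips with 20 to 120 N. Pads are 22 mm wide; open, the fingers measure 114 mm over their backs; the gripper's body (76 mm by 85 mm) begins 54 mm behind the grasp point. The pads swing forward as they close: fully open they stand 13 mm farther back than shut.
Start: joints at [-1.415, 0.599, -0.003, 1.599, 0.002, 0.943, -0.08], TCP at [0.167, 0.705, 0.242] pointing down, gripper open.
Joint ranges: [-2.57, 2.57], [-0.35, 1.97], [-1.29, 1.29], [0.11, 2.56], [-1.05, 4.19], [0.11, 1.86], [-2.63, 2.63]. Speed limits (rad/s): [2.22, 2.22, 3.01, 3.01, 3.14, 3.14, 3.14].

### API

Orientations are given as a unit quaternion [x, y, z, w].
In Python, from plant import get_state, snapshot, close_job gives the robot as it stands.
- The arm moves only by the tool step_arm, never from a script. Its argument "steps" is a list that holds one entry, the list of rows, each a list of 7 numbers: the shift along the tool's x, y, z in m, then the turn, a rotation vector about the tool's x, y, z in rad, then the opening, from -1 (shut) to 1 (fully open). In form: [[[x, y, z, ax, ay, az, gripper], ...]]. A call has 1 to 20 rows; each row shifts and turns the commanded pose from where the row before left it, along the tool's axes as they then stand; what a row does not reach is not made up. A row lasts 1/8 s, in which the tool goes at most 62.5 mm and 10.7 degrees, less where a joint would pass 70% of its speed; a pose out of reach is approached as far as the arm can. A call is refused whole if a number of a shift passes 0.0625 or a number of a turn 0.188, either way. A call with a gripper value outside its range is refused whole. The fingers move at their own pace and stop on an object; "newtons" is the grip in N (left out, the last holds). Time passes only in rows, so rows that do not move let the fingers close. It gives the time, the measured TCP pose, the force, the opening and the grip force at its end, in the units of the state.
- get_state(): the state, without advancing time (a new reading comes with each control period).
- snapshot(name): name is "side" or "top" or "wrist"; returns a dict with "image" (400x640x3 uint8, red, green, blue), "range_z" (400x640 float32, m along the optical axis (not along the pixel's ray), 0 where there is no reading), "vertical_fov" (degrees; the focal length in pixels is half the picture's height over the tangent of half this angle, whatever the lens; pixels are square), "cx", "cy" (the principal point, pixels), "k1" (the pictures are not rectified: a ray, as slopes to the right and down, at radius r is drawn at 1 + k1 r^2 times it, then the intrinsics apply), "camera_from_world" (4x4, takes a point from world to camera coordinates). Camera axes: x right, y down, z forward; pixel columns grow to the right and rows downward; lengths in m; the calibration is good to about 2 mm. A picture is of the moment at which its call begins.
- close_job(): hands the job in; it is judged then, once.
The state is a dict: "time_s": time; "q": joint angles; "dq": joint speeds; "effort": joint torques, N m; "tcp_pos": TCP position; "orientation": TCP orientation; "force": force on the tool from outside, world axes, zero at the start; "torque": the same for the moment, N m; "opening": opening from 0.0 (shut) to 1.0 (fully open); "finger_force": force on a finger pad.
Only numpy, scipy, OpenCV 4.12 (cv2) and the standard library are available. Lean on these libraries where they do the work, as an engineer would, in place of code of your own. Each camera call takes 0.05 s, during which the arm holds its last target. There are 200 camera calls.

## Working session

There is one attempt and no reset: what is moved stays moved. The work goes in short steps, Python scripts to look and compute and a tool call to move; the robot and the scene stay as the last step left them, time stands still between calls to the robot, and variables do not carry over. Pictures are saved under pics/ and viewed, at most 10 in all, crops included, and the job is handed in when it is done.

Besides the shell and the picture viewer there is one more tool, called after ">>>" by a JSON object that holds its "name" and its "arguments", one argument or row to a line. step_arm: Moves the arm, as the interface text tells. Its arguments: {"type":"object","properties":{"steps":{"type":"array","items":{"type":"array","items":{"type":"array","items":{"type":"number"}}}},"newtons":{"type":"number"}},"required":["steps"]}

```bash
mkdir -p pics
cat > h.py <<'E'
import numpy as np, cv2
from plant import get_state, snapshot, close_job
def K(s):
    f=s["image"].shape[0]/2/np.tan(np.radians(s["vertical_fov"])/2)
    return f,np.array([[f,0,s["cx"]],[0,f,s["cy"]],[0,0,1.]])
def slopes(s,uv):
    f,k=K(s); d=(np.asarray(uv,float).reshape(-1,2)-[s["cx"],s["cy"]])/f
    u=d.copy()
    for _ in range(20): u=d/(1+s["k1"]*(u**2).sum(1,keepdims=True))
    return u
def plane(s,uv,z):
    T=np.linalg.inv(np.asarray(s["camera_from_world"])); u=slopes(s,uv)
    r=np.c_[u,np.ones(len(u))]@T[:3,:3].T; c=T[:3,3]
    return c+r*((z-c[2])/r[:,2])[:,None]
def cloud(s):
    h,w=s["range_z"].shape; v,u=np.mgrid[:h,:w]
    sl=slopes(s,np.c_[u.ravel(),v.ravel()]); z=s["range_z"].reshape(-1,1)
    T=np.linalg.inv(np.asarray(s["camera_from_world"]))
    P=(np.c_[sl,np.ones(len(sl))]*z)@T[:3,:3].T+T[:3,3]
    P[z[:,0]==0]=np.nan
    return P.reshape(h,w,3)
def save(n,im): cv2.imwrite("pics/"+n,im[...,::-1])
E
python3 - <<'E'
from h import *
print(get_state())
for n in ("top","side"):
    s=snapshot(n); save(n+".png",s["image"]); print(n,s["vertical_fov"],s["k1"],np.round(np.linalg.inv(s["camera_from_world"])[:3,3],3))
    np.save(n+".npy",s,allow_pickle=True)
E
```

```text
{'time_s': 0.0, 'q': array([-1.41471832,  0.60014803, -0.00253151,  1.60013813,  0.001782  ,
        0.94290808, -0.07980611]), 'dq': array([-0.00036504,  0.00095831,  0.00023034,  0.00100019,  0.00121224,
       -0.00111833, -0.00033617]), 'effort': array([-1.41571032e-03, -7.76448083e+01,  1.56450044e+00, -2.58003098e+01,
        1.24014012e-02,  8.82355089e-03, -1.59303960e-05]), 'tcp_pos': array([0.16715518, 0.70499115, 0.24139762]), 'orientation': array([ 1.16110412e-01,  9.93235990e-01, -7.99338701e-04, -2.38677204e-05]), 'force': array([0.11760447, 0.46393809, 0.05817377]), 'torque': array([ 0.0420176 ,  0.08434181, -0.03886569]), 'finger_force': 0.0, 'opening': 1.0016308402894605}
top 48.8701604106891 -0.08354513800488532 [ 0.412 -0.008  1.425]
side 50.33920463183349 -0.10837429502888203 [ 0.281 -0.718  0.922]
```

View pics/top.png

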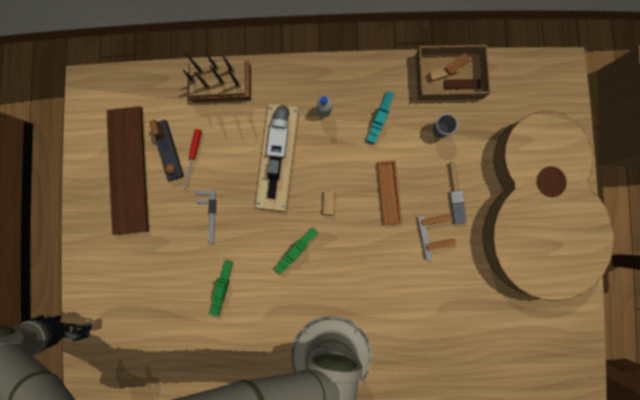

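View pics/side.png

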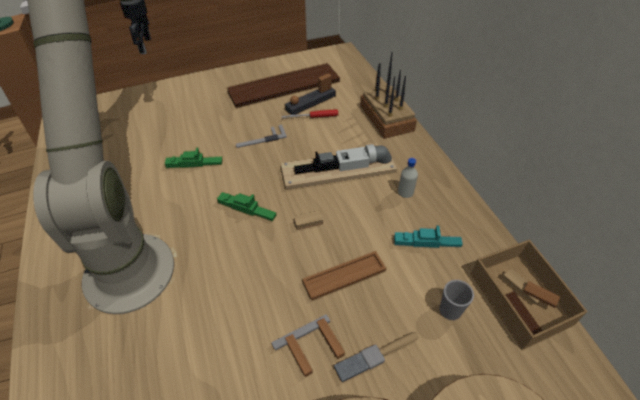

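Top view: the black nozzle is on the board, body about (276,160), tip (272,193), socket (277,140). The shallow brown tray is at (388,193).

What could be taken for the nozzle: green (295,250), green (221,288) and turquoise (379,118), all excluded by colour. What could be taken for the tray: dark plank (127,170) and high-walled box (452,73). The sanding block is at (328,203).

I choose the black nozzle in the socket, and I'll measure it and the tray next.

Run:
```python
from h import *
views=[]
for n,rb,rt in (("top",(245,95,310,220),(370,155,408,232)),("side",(272,135,405,195),(295,245,395,305))):
    s=np.load(n+".npy",allow_pickle=True).item(); P=cloud(s)
    for nm,r,lo,hi in (("board",rb,.012,.027),("tray",rt,.010,.022),("trayfloor",rt,.004,.0115),("tall",rb,.04,.12)):
        m=np.zeros(P.shape[:2],bool); m[r[1]:r[3],r[0]:r[2]]=1
        m&=(P[...,2]>lo)&(P[...,2]<hi)
        q=P[m]
        if len(q)<10: print(n,nm,len(q));continue
        k,L,st,c=cv2.connectedComponentsWithStats(m.astype(np.uint8)); i=1+st[1:,4].argmax(); q=P[L==i]
        (c,d,a)=cv2.minAreaRect((q[:,:2]*1000).astype(np.float32)); print(n,nm,len(q),np.round(c,1),np.round(d,1),round(a,2),"z",np.round(np.percentile(q[:,2]*1000,[5,50,95]),1))
    views.append(cv2.resize(s["image"][rb[1]:rb[3],rb[0]:rb[2]],None,fx=4,fy=4,interpolation=cv2.INTER_CUBIC))
h=500
save("crop.png",np.hstack([cv2.copyMakeBorder(v,0,h-v.shape[0],0,0,cv2.BORDER_CONSTANT) for v in views])[:, :790])
```

```text
top board 1894 [645.6 159. ] [101.9 346.5] 81.91 z [15.1 20.2 24.7]
top tray 478 [ 519.  -201.4] [204.4  59.5] 3.49 z [10.5 14.9 19.8]
top trayfloor 638 [ 518.  -198.6] [193.6  54.9] 4.91 z [ 4.6  8.  11.1]
top tall 1086 [683.4 153.5] [ 55.9 247.7] 81.62 z [44.4 58.  75.2]
side board 1463 [645.6 151.5] [105.5 346.6] 80.45 z [14.4 20.1 24.4]
side tray 701 [ 519.5 -204.9] [206.3  61.2] 2.93 z [10.6 15.2 18.5]
side trayfloor 1067 [ 524.5 -203.6] [197.3  47.9] 4.28 z [ 4.9  7.6 10.7]
side tall 1134 [687.4 148.9] [ 62.1 239. ] 81.28 z [42.5 56.3 74. ]
```

View pics/crop.png

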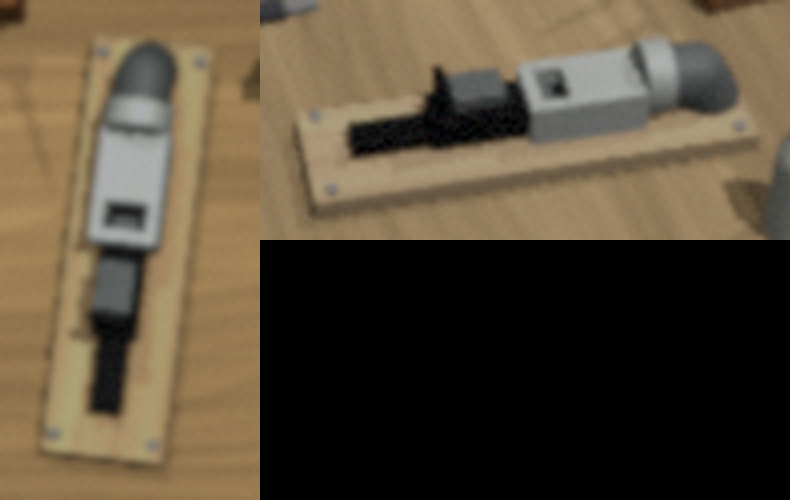

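The crop confirms it: black nozzle with grey button and ridge, tail in the aluminium socket. Now I'll move above it for a wrist view.

>>> {"name": "step_arm", "arguments": {
  "steps": [
    [[-0.0376,-0.0307,-0.0043,0,0,0,-1],[-0.0376,-0.0307,-0.0043,0,0,0,-1],[-0.0376,-0.0307,-0.0043,0,0,0,-1],[-0.0376,-0.0307,-0.0043,0,0,0,-1],[-0.0376,-0.0307,-0.0043,0,0,0,-1],[-0.0376,-0.0307,-0.0043,0,0,0,-1],[-0.0376,-0.0307,-0.0043,0,0,0,-1],[-0.0376,-0.0307,-0.0043,0,0,0,-1],[-0.0376,-0.0307,-0.0043,0,0,0,-1],[-0.0376,-0.0307,-0.0043,0,0,0,-1],[-0.0376,-0.0307,-0.0043,0,0,0,-1],[-0.0376,-0.0307,-0.0043,0,0,0,-1],[-0.0376,-0.0307,-0.0043,0,0,0,-1],[-0.0376,-0.0307,-0.0043,0,0,0,-1],[0,0,0,0,0,-0.0855,-1],[0,0,0,0,0,0,-1]]
  ]
}}

```text
time_s: 2.1
tcp_pos: [0.5803, 0.1653, 0.3021]
orientation: [0.074, 0.997, -0.0, -0.0]
force: [0.2, 1.0, 0.7]
opening: 0.004
finger_force: 0.0
```

Run:
```python
from h import *
from scipy.spatial.transform import Rotation as R
st=get_state(); print(st["time_s"],st["tcp_pos"],R.from_quat(st["orientation"]).as_matrix().round(4),st["force"])
s=snapshot("wrist"); save("w1.png",s["image"]); np.save("w1.npy",s,allow_pickle=True)
print(np.linalg.inv(s["camera_from_world"]).round(3))
```

```text
2.1 [0.58027705 0.1652861  0.30211328] [[-9.890e-01  1.482e-01 -8.000e-04]
 [ 1.482e-01  9.890e-01 -1.000e-04]
 [ 7.000e-04 -2.000e-04 -1.000e+00]] [0.17405973 0.99320229 0.65157389]
[[ 0.148  0.956  0.255  0.515]
 [ 0.989 -0.143 -0.038  0.174]
 [-0.     0.258 -0.966  0.433]
 [ 0.     0.     0.     1.   ]]
```

View pics/w1.png

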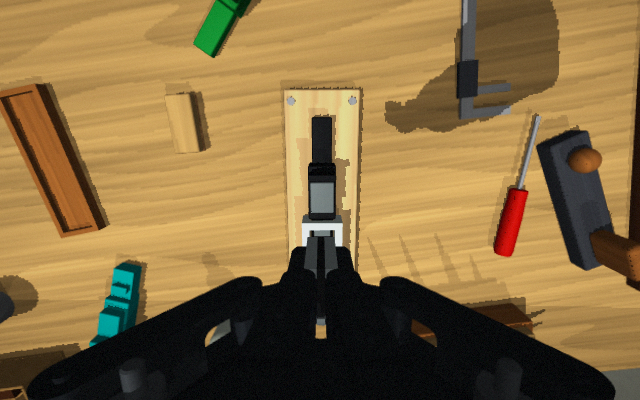

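Wrist view: board end at (322,90), nozzle tip at (322,118), button pad at (322,198), socket lip at (322,225). The tray's near part is at left, around (55,160). I'll measure each of these.

Run:
```python
from h import *
s=np.load("w1.npy",allow_pickle=True).item(); P=cloud(s)*1000
hsv=cv2.cvtColor(s["image"],cv2.COLOR_RGB2HSV); V=hsv[...,2]
def fit(q): 
    vx,vy,x,y=cv2.fitLine(q[:,:2].astype(np.float32),cv2.DIST_HUBER,0,.01,.01).ravel(); return np.degrees(np.arctan2(vy,vx)) ,x,y
# board top edges: per row extents where 14<z<26
rows=[]
for v in range(100,225,3):
    u=np.where((P[v,270:375,2]>14)&(P[v,270:375,2]<27))[0]+270
    if len(u)>3: rows.append((u[0],u[-1],v))
rows=np.array(rows)
for j in (0,1):
    q=plane(s,rows[:,[j,2]],.020)*1000; print("edge",fit(q))
u=322; col=[(v,*P[v,u].round(0)) for v in range(82,128,2)]; print(*col,sep="\n")
col=[(v,*P[v,u].round(1),*s["image"][v,u]) for v in range(150,240,3)]; print(*col,sep="\n")
for v in (125,140,155,190,205):
    u=np.where((P[v,290:350,2]>30))[0]+290; z=np.median(P[v,u,2]); q=plane(s,[(u[0]-.5,v),(u[-1]+.5,v)],z/1000)*1000
    print(v,u[0],u[-1],z,q.round(1).tolist())
# tray
m=np.zeros(V.shape,np.uint8); m[70:245,0:110]=1
w=(m>0)&(P[...,2]>11)&(P[...,2]<20); print("tray",cv2.minAreaRect(P[w][:,:2].astype(np.float32)),np.median(P[w][:,2]))
```

```text
edge (np.float32(-8.295677), np.float32(561.39716), np.float32(119.437904))
edge (np.float32(-8.295943), np.float32(575.88434), np.float32(215.99994))
(82, np.float64(465.0), np.float64(184.0), np.float64(-0.0))
(84, np.float64(467.0), np.float64(184.0), np.float64(1.0))
(86, np.float64(470.0), np.float64(183.0), np.float64(-0.0))
(88, np.float64(472.0), np.float64(183.0), np.float64(-0.0))
(90, np.float64(476.0), np.float64(182.0), np.float64(19.0))
(92, np.float64(479.0), np.float64(182.0), np.float64(20.0))
(94, np.float64(481.0), np.float64(181.0), np.float64(19.0))
(96, np.float64(483.0), np.float64(181.0), np.float64(18.0))
(98, np.float64(486.0), np.float64(181.0), np.float64(19.0))
(100, np.float64(488.0), np.float64(180.0), np.float64(19.0))
(102, np.float64(491.0), np.float64(180.0), np.float64(20.0))
(104, np.float64(493.0), np.float64(180.0), np.float64(18.0))
(106, np.float64(496.0), np.float64(179.0), np.float64(19.0))
(108, np.float64(498.0), np.float64(179.0), np.float64(20.0))
(110, np.float64(501.0), np.float64(179.0), np.float64(18.0))
(112, np.float64(503.0), np.f
[... 3413 characters left out ...]
.float64(661.0), np.float64(154.6), np.float64(47.9), np.uint8(118), np.uint8(131), np.uint8(126))
(237, np.float64(569.3), np.float64(167.1), np.float64(294.5), np.uint8(3), np.uint8(0), np.uint8(5))
125 312 331 34.805131869903306 [[517.3, 162.5, 34.8], [521.1, 187.7, 34.8]]
140 312 331 34.8096862196608 [[535.8, 159.5, 34.8], [539.7, 185.1, 34.8]]
155 312 331 34.948768282846096 [[554.9, 156.5, 34.9], [558.7, 182.4, 34.9]]
190 308 335 66.88902668545572 [[593.6, 146.3, 66.9], [598.8, 180.7, 66.9]]
205 309 335 66.67203681753404 [[612.9, 144.5, 66.7], [618.0, 178.1, 66.7]]
tray ((518.1820678710938, -203.18643188476562), (204.0636444091797, 61.84162902832031), 3.42897629737854) 14.76765101033739
```

Everything agrees with the sizes given: axis yaw −8.3°, mouth near x = 0.6436, ridge rear face near x = 0.5855, pad top about z = 0.068. Going down to just above the button, behind the ridge.

>>> {"name": "step_arm", "arguments": {
  "steps": [
    [[-0.0183,0.0005,0.0,0,0,-0.004,-1],[0,0,0.05,0,0,0,-1],[0,0,0.05,0,0,0,-1],[0,0,0.05,0,0,0,-1],[0,0,0.04,0,0,0,-1],[0,0,0.017,0,0,0,-1],[0,0,0,0,0,0,-1],[0,0,0,0,0,0,-1]]
  ]
}}

```text
time_s: 3.15
tcp_pos: [0.5995, 0.1639, 0.0969]
orientation: [0.072, 0.997, 0.0, 0.001]
force: [-0.6, -0.6, 1.2]
opening: 0.001
finger_force: 0.0
```

Run:
```python
from h import *
s=snapshot("side"); save("s2.png",cv2.resize(s["image"][100:220,260:420],None,fx=4,fy=4,interpolation=cv2.INTER_CUBIC)); print(get_state()["tcp_pos"],get_state()["force"])
```

```text
[0.59956662 0.16392534 0.09713574] [ 0.72786173 -0.28007723 -0.20394629]
```

View pics/s2.png

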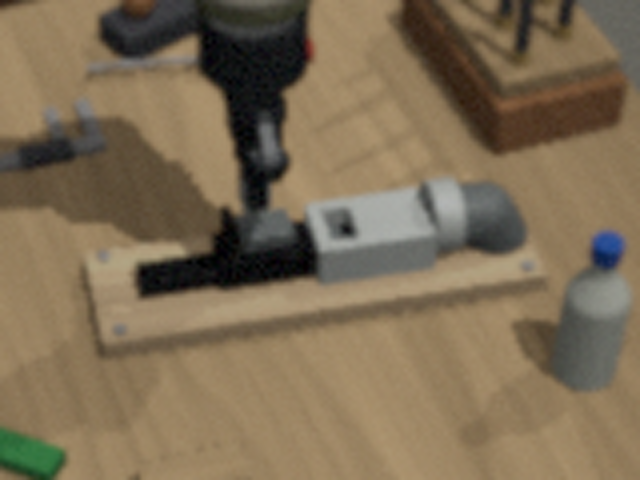

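Side view: the shut fingers (255,205) stand over the front of the button, just behind the ridge (232,215). Feeling downward now.

>>> {"name": "step_arm", "arguments": {
  "steps": [
    [[0,0,0.008,0,0,0,-1],[0,0,0.004,0,0,0,-1],[0,0,0.002,0,0,0,-1],[0,0,0.002,0,0,0,-1],[0,0,0,0,0,0,-1]]
  ]
}}

```text
time_s: 3.82
tcp_pos: [0.5984, 0.1636, 0.0793]
orientation: [0.072, 0.997, -0.0, -0.0]
force: [0.4, -0.2, 0.4]
opening: 0.001
finger_force: 0.0
```

>>> {"name": "step_arm", "arguments": {
  "steps": [
    [[0,0,0.001,0,0,0,-1],[0,0,0.001,0,0,0,-1],[0,0,0,0,0,0,-1]]
  ]
}}

```text
time_s: 4.2
tcp_pos: [0.5986, 0.1636, 0.0777]
orientation: [0.072, 0.997, 0.0, 0.0]
force: [-0.8, -0.3, 4.8]
opening: -0.004
finger_force: 2.3
```

>>> {"name": "step_arm", "arguments": {
  "steps": [
    [[0,0,0.001,0,0,0,-1],[0,0,0.001,0,0,0,-1],[0,0,0,0,0,0,-1]]
  ]
}}

```text
time_s: 4.58
tcp_pos: [0.5986, 0.1636, 0.0758]
orientation: [0.072, 0.997, 0.0, 0.0]
force: [-1.4, -0.2, 8.0]
opening: -0.001
finger_force: 3.7
```

>>> {"name": "step_arm", "arguments": {
  "steps": [
    [[0,0,0.0015,0,0,0,-1],[0,0,0.0015,0,0,0,-1],[0,0,0,0,0,0,-1]]
  ]
}}

```text
time_s: 4.95
tcp_pos: [0.5987, 0.1637, 0.0732]
orientation: [0.072, 0.997, 0.0, 0.0]
force: [-2.0, -0.3, 11.5]
opening: -0.001
finger_force: 5.7
```

>>> {"name": "step_arm", "arguments": {
  "steps": [
    [[0,0,0.0009,0,0,0,-1],[0,0,0,0,0,0,-1],[0.001,0,0,0,0,0,-1],[0.001,0,0,0,0,0,-1],[0.001,0,0,0,0,0,-1]]
  ]
}}

```text
time_s: 5.58
tcp_pos: [0.5982, 0.1638, 0.0731]
orientation: [0.072, 0.997, 0.001, 0.003]
force: [4.7, -1.5, 11.5]
opening: 0.002
finger_force: 5.7
```

>>> {"name": "step_arm", "arguments": {
  "steps": [
    [[0.001,0,0,0,0,0,-1],[0.001,0,0,0,0,0,-1],[0.001,0,0,0,0,0,-1],[0.001,0,0,0,0,0,-1]]
  ]
}}

```text
time_s: 6.08
tcp_pos: [0.5965, 0.1643, 0.0736]
orientation: [0.072, 0.997, 0.001, 0.005]
force: [8.4, -2.6, 10.0]
opening: 0.0
finger_force: 5.3
```

>>> {"name": "step_arm", "arguments": {
  "steps": [
    [[0,0,0.001,0,0,0,-1],[0,0,0.001,0,0,0,-1],[0,0,0,0,0,0,-1]]
  ]
}}

```text
time_s: 6.45
tcp_pos: [0.5964, 0.1643, 0.0717]
orientation: [0.072, 0.997, 0.001, 0.005]
force: [8.4, -2.4, 12.9]
opening: -0.001
finger_force: 6.7
```

>>> {"name": "step_arm", "arguments": {
  "steps": [
    [[0.001,0,0,0,0,0,-1],[0.001,0,0,0,0,0,-1],[0.001,0,0,0,0,0,-1],[0.001,0,0,0,0,0,-1]]
  ]
}}

```text
time_s: 6.95
tcp_pos: [0.5936, 0.1651, 0.072]
orientation: [0.072, 0.997, 0.001, 0.006]
force: [10.4, -2.8, 13.1]
opening: 0.0
finger_force: 6.6
```

>>> {"name": "step_arm", "arguments": {
  "steps": [
    [[0.0012,0,0.0001,0,0,0,-1],[0.0012,0,0.0001,0,0,0,-1],[0.0012,0,0.0001,0,0,0,-1],[0.0012,0,0.0001,0,0,0,-1]]
  ]
}}

```text
time_s: 7.45
tcp_pos: [0.5896, 0.1661, 0.0719]
orientation: [0.072, 0.997, 0.002, 0.007]
force: [11.3, -2.3, 13.9]
opening: 0.0
finger_force: 7.4
```

Run:
```python
from h import *
s=snapshot("side"); P=cloud(s)*1000; save("s3.png",s["image"])
# tip: dark pixels at z 30..42 on board
m=np.zeros(P.shape[:2],bool); m[135:195,272:345]=1
d=m&(s["image"].max(2)<50)&(P[...,2]>27)&(P[...,2]<42)
q=P[d]; t=(q[:,:2]-[643.6,156.6])@[.9895,-.1444]; print("tip port x",np.percentile(t,[0,2,5]), get_state()["force"])
s0=np.load("side.npy",allow_pickle=True).item(); P=cloud(s0)*1000
d=m&(s0["image"].max(2)<50)&(P[...,2]>27)&(P[...,2]<42)
q=P[d]; t=(q[:,:2]-[643.6,156.6])@[.9895,-.1444]; print("before",np.percentile(t,[0,2,5]))
```

```text
tip port x [-140.08802636 -138.38193117 -135.50186891] [11.18992179 -2.86868253 14.81689995]
before [-132.87548444 -130.68567508 -127.49443335]
```

The tip has advanced about 7.5 mm, so the tooth is entering the lip. I'll keep drawing at the same press.

>>> {"name": "step_arm", "arguments": {
  "steps": [
    [[0.0015,0,-0.0003,0,0,0,-1],[0.0015,0,0,0,0,0,-1],[0.0015,0,0,0,0,0,-1],[0.0015,0,0,0,0,0,-1],[0.0015,0,0,0,0,0,-1],[0.0015,0,0,0,0,0,-1]]
  ]
}}

```text
time_s: 8.25
tcp_pos: [0.5803, 0.1676, 0.072]
orientation: [0.072, 0.997, 0.002, 0.006]
force: [10.2, -0.6, 13.3]
opening: 0.003
finger_force: 6.9
```

>>> {"name": "step_arm", "arguments": {
  "steps": [
    [[0.0015,0,0,0,0,0,-1],[0.0015,0,0,0,0,0,-1],[0.0015,0,0,0,0,0,-1],[0.0015,0,0,0,0,0,-1]]
  ]
}}

```text
time_s: 8.75
tcp_pos: [0.5744, 0.1685, 0.072]
orientation: [0.072, 0.997, 0.002, 0.006]
force: [12.1, -2.0, 13.6]
opening: 0.006
finger_force: 6.9
```

>>> {"name": "step_arm", "arguments": {
  "steps": [
    [[0.002,0,0,0,0,0,-1],[0.002,0,0,0,0,0,-1],[0.002,0,0,0,0,0,-1],[0.002,0,0,0,0,0,-1],[0.002,0,0,0,0,0,-1],[0.002,0,0,0,0,0,-1],[0.002,0,0,0,0,0,-1]]
  ]
}}

```text
time_s: 9.62
tcp_pos: [0.5607, 0.1706, 0.072]
orientation: [0.072, 0.997, 0.002, 0.006]
force: [11.1, -2.0, 13.7]
opening: 0.0
finger_force: 7.1
```

>>> {"name": "step_arm", "arguments": {
  "steps": [
    [[0.002,0,0,0,0,0,-1],[0.002,0,0,0,0,0,-1],[0.002,0,0,0,0,0,-1],[0.002,0,0,0,0,0,-1],[0.002,0,0,0,0,0,-1],[0.002,0,0,0,0,0,-1],[0.002,0,0,0,0,0,-1],[0.002,0,0,0,0,0,-1],[0.002,0,0,0,0,0,-1]]
  ]
}}

```text
time_s: 10.75
tcp_pos: [0.543, 0.1733, 0.0719]
orientation: [0.072, 0.997, 0.002, 0.006]
force: [11.5, -1.8, 14.6]
opening: -0.003
finger_force: 7.3
```

Drawn by about 55 mm. Backing off the side load, lifting, and looking again.

>>> {"name": "step_arm", "arguments": {
  "steps": [
    [[-0.004,0,-0.004,0,0,0,-1],[-0.003,0,-0.006,0,0,0,-1],[0,0,-0.03,0,0,0,-1],[-0.03,0,-0.05,0,0,0,0],[-0.0,0,-0.05,0,0,0,1],[0,0,-0.05,0,0,0,1],[0,0,0,0,0,0,1],[0,0,0,0,0,0,1]]
  ]
}}

```text
time_s: 11.75
tcp_pos: [0.5725, 0.1672, 0.259]
orientation: [0.072, 0.997, -0.0, -0.0]
force: [-0.5, 1.2, 0.1]
opening: 0.996
finger_force: 0.0
```

Run:
```python
from h import *
from scipy.spatial.transform import Rotation as R
st=get_state(); print(st["tcp_pos"],R.from_quat(st["orientation"]).as_matrix().round(4),st["force"],st["opening"])
s=snapshot("wrist"); save("w2.png",s["image"]); np.save("w2.npy",s,allow_pickle=True); np.save("w2st.npy",st,allow_pickle=True)
```

```text
[0.57249757 0.16719356 0.25896626] [[-9.898e-01  1.427e-01 -5.000e-04]
 [ 1.427e-01  9.898e-01 -2.000e-04]
 [ 5.000e-04 -3.000e-04 -1.000e+00]] [-0.54368314  1.20004511  0.09793251] 0.9956444522513546
```

View pics/w2.png

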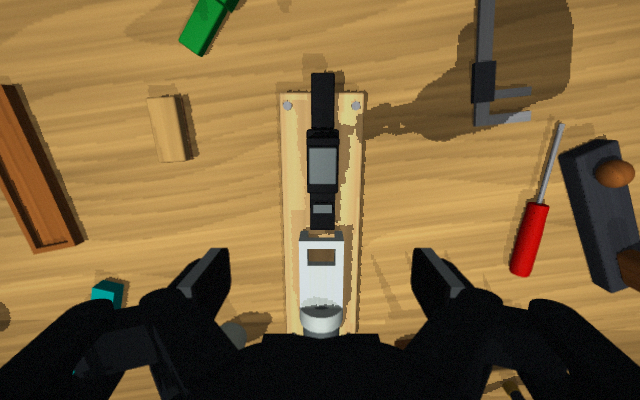

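The nozzle's tail end (322,228) is clear of the mouth (322,235). The tip is at (322,73), and the pad at (322,165) is in line. I'll measure its pose and see how much of the tray is visible.

Run:
```python
from h import *
s=np.load("w2.npy",allow_pickle=True).item(); P=cloud(s)*1000
mid=[]
for v in list(range(78,124,3))+list(range(146,190,4)):
    u=np.where(P[v,295:350,2]>28)[0]+295; z=np.median(P[v,u,2]); q=plane(s,[(u[0]-.5,v),(u[-1]+.5,v)],z/1000)*1000
    mid.append(q.mean(0))
mid=np.array(mid,np.float32); vx,vy,x,y=cv2.fitLine(mid[:,:2].copy(),cv2.DIST_HUBER,0,.01,.01).ravel()
print("yaw",np.degrees(np.arctan(vy/vx)),x,y,"zs",mid[2,2],mid[-3,2])
for v in list(range(68,78))+list(range(124,136))+list(range(218,236,1)): print(v,P[v,322].round(1),s["image"][v,322])
```

```text
yaw -8.413396 498.6961 179.02927 zs 35.161648 66.814766
68 [446.3 186.5  -1.2] [147 114  61]
69 [447.4 186.3  -1.3] [157 123  68]
70 [448.8 186.1   0.8] [164 128  74]
71 [449.7 186.   -0.5] [164 128  73]
72 [450.8 185.9  -0.7] [133 101  60]
73 [456.9 184.8  34.8] [20 20 19]
74 [458.1 184.6  35.9] [22 19 19]
75 [458.9 184.5  34.5] [22 24 24]
76 [459.8 184.4  33.9] [21 21 19]
77 [461.  184.2  35.4] [25 25 25]
124 [510.  177.2  35.1] [22 24 26]
125 [511.1 177.1  34.3] [23 25 27]
126 [512.2 176.9  35.4] [24 22 25]
127 [513.3 176.8  34.3] [3 9 6]
128 [514.4 176.6  34.5] [2 0 3]
129 [515.4 176.4  38.3] [5 7 6]
130 [516.3 176.3  48.3] [17 19 19]
131 [517.3 176.1  49.9] [14  8 10]
132 [518.4 176.   47.7] [0 0 1]
133 [519.4 175.8  49.7] [ 8 10 11]
134 [520.4 175.7  49.8] [11 11 11]
135 [521.5 175.5  49. ] [ 9 10 11]
218 [619.  161.6  41.5] [24 25 26]
219 [620.2 161.4  41.8] [28 26 27]
220 [621.4 161.3  42. ] [22 23 25]
221 [622.5 161.1  42.4] [23 25 25]
222 [624.2 160.9  41.2] [24 23 27]
223 [625.2 160.7  41.9] [21 26 24]
224 [626.8 160.5  41. ] [23 27 28]
225 [628.3 160.3  40.3] [19 22 21]
226 [629.5 160.1  40.6] [25 24 28]
227 [630.4 160.   41.8] [26 29 30]
228 [631.9 159.8  41.2] [18 16 17]
229 [633.  159.6  41.6] [20 19 22]
230 [642.  158.4  20.2] [133 104  67]
231 [644.  158.1  18.7] [135 109  70]
232 [645.3 157.9  18.8] [130 104  65]
233 [646.3 157.8  19.9] [138 111  74]
234 [647.9 157.6  19.3] [206 172 109]
235 [649.4 157.3  18.8] [208 172 115]
```

>>> {"name": "step_arm", "arguments": {
  "steps": [
    [[0.0279,0.001,0,0,0,0.0037,1],[0,0,0.05,0,0,0,1],[0,0,0.05,0,0,0,1],[0,0,0.05,0,0,0,1],[0,0,0.04,0,0,0,1],[0,0,0.02,0,0,0,1],[0,0,0.007,0,0,0,1],[0,0,0,0,0,0,1],[0,0,0,0,0,0,1]]
  ]
}}

```text
time_s: 12.92
tcp_pos: [0.5458, 0.1724, 0.0432]
orientation: [0.073, 0.997, 0.0, 0.0]
force: [-0.3, 0.1, -0.6]
opening: 1.0
finger_force: 0.0
```

>>> {"name": "step_arm", "arguments": {
  "steps": [
    [[0,0,0,0,0,0,0],[0,0,0,0,0,0,-0.3],[0,0,0,0,0,0,-0.6],[0,0,0,0,0,0,-1],[0,0,0,0,0,0,-1],[0,0,0,0,0,0,-1]]
  ],
  "newtons": 40
}}

```text
time_s: 13.68
tcp_pos: [0.5457, 0.1724, 0.0431]
orientation: [0.073, 0.997, 0.0, 0.0]
force: [-0.2, -0.1, 5.0]
opening: 0.411
finger_force: 40.2
```

>>> {"name": "step_arm", "arguments": {
  "steps": [
    [[0,0,-0.003,0,0,0,-1],[0,0,-0.006,0,0,0,-1],[0,0,-0.015,0,0,0,-1],[0,0,-0.03,0,0,0,-1],[0,0,-0.04,0,0,0,-1],[0,0,-0.04,0,0,0,-1],[0,0,-0.04,0,0,0,-1],[0,-0.03,0,0,0,-0.05,-1],[0,-0.04,0,0,0,-0.05,-1],[0,-0.04,0,0,0,-0.05,-1],[0,-0.04,0,0,0,-0.05,-1],[0,-0.03,0,0,0,0,-1],[0,-0.02,0,0,0,0,-1],[0,0,0,0,0,0,-1]]
  ]
}}

```text
time_s: 15.42
tcp_pos: [0.5379, -0.0289, 0.2173]
orientation: [-0.025, 1.0, -0.0, 0.0]
force: [-0.3, 0.7, -1.5]
opening: 0.411
finger_force: 40.3
```

Run:
```python
from h import *
from scipy.spatial.transform import Rotation as R
st=get_state(); print(st["time_s"],st["tcp_pos"],R.from_quat(st["orientation"]).as_matrix().round(4),st["force"],st["opening"])
s=snapshot("wrist"); save("w3.png",s["image"]); np.save("w3.npy",s,allow_pickle=True)
```

```text
15.425 [ 0.5378626  -0.02885859  0.21731318] [[-9.988e-01 -4.980e-02  6.000e-04]
 [-4.980e-02  9.988e-01 -6.000e-04]
 [-6.000e-04 -6.000e-04 -1.000e+00]] [-0.29559255  0.74185347 -1.48004838] 0.41056439613134144
```

View pics/w3.png

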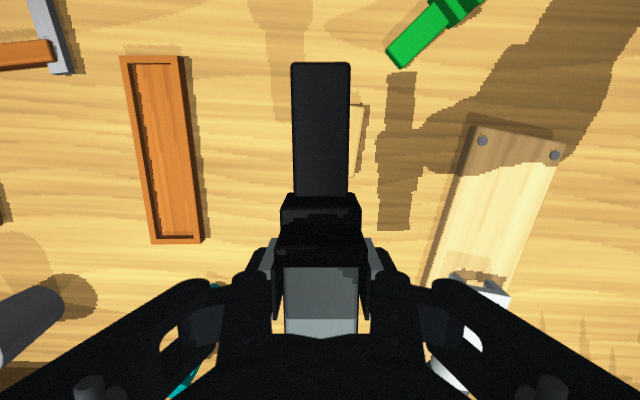

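The nozzle is held level, tip at (320,63). The whole tray is visible, with corners near (120,56), (180,56), (203,242) and (152,243). Measuring both.

Run:
```python
from h import *
s=np.load("w3.npy",allow_pickle=True).item(); P=cloud(s)*1000
hsv=cv2.cvtColor(s["image"],cv2.COLOR_RGB2HSV)
print(hsv[150,165],hsv[60,150],hsv[150,100],hsv[150,127])
roi=np.zeros(P.shape[:2],bool); roi[45:255,108:215]=1
for lo,hi in ((12,20),(4,11)):
    m=roi&(P[...,2]>lo)&(P[...,2]<hi)
    m=cv2.morphologyEx(m.astype(np.uint8),cv2.MORPH_OPEN,np.ones((2,2)))
    n,L,st,c=cv2.connectedComponentsWithStats(m); i=1+st[1:,4].argmax()
    v,u=np.where(L==i); z=np.median(P[L==i][:,2]); q=plane(s,np.c_[u,v],.016 if lo>10 else .008)*1000
    print(cv2.minAreaRect(q[:,:2].astype(np.float32)),z)
# saturation-based outline
mid=[];tip=None
for v in range(70,190,6):
    u=np.where(P[v,250:400,2]>90)[0]+250; z=np.median(P[v,u,2]); mid.append(plane(s,[(u[0]-.5,v),(u[-1]+.5,v)],z/1000).mean(0)*1000)
mid=np.array(mid,np.float32);vx,vy,x,y=cv2.fitLine(mid[:,:2].copy(),cv2.DIST_HUBER,0,.01,.01).ravel(); print("nozzle yaw",np.degrees(np.arctan(vy/vx)),x,y,mid[:,2].round(1))
for v in range(59,67): print(v,P[v,320].round(1))
```

```text
[ 15 182 220] [ 14 185 207] [ 21 130 235] [ 19 133 228]
((519.1624145507812, -201.09609985351562), (202.9508056640625, 60.27185821533203), 3.4925003051757812) nan
((520.5372924804688, -204.67877197265625), (191.449462890625, 43.561439514160156), 3.489945650100708) nan
nozzle yaw 2.8657734 476.3877 -32.663094 [209.5 209.5 209.5 209.3 209.5 209.2 209.4 209.4 209.5 209.4 209.5 209.2
 209.3 209.6 209.4 209.4 209.1 209.4 209.3 209.3]
59 [408.4 -36.5  -1.2]
60 [409.4 -36.4  -1. ]
61 [447.5 -34.1 208.7]
62 [447.8 -34.1 208. ]
63 [448.3 -34.1 208.9]
64 [448.7 -34.1 208.7]
65 [449.3 -34.  210.1]
66 [449.5 -34.  208.8]
```

Run:
```python
from h import *
for n,r in (("w3",(45,255,108,215)),("w1",(75,245,0,110)),("top",(155,232,370,408)),("side",(245,305,295,395))):
    s=np.load(n+".npy",allow_pickle=True).item(); P=cloud(s)*1000
    q=P[r[0]:r[1],r[2]:r[3]].reshape(-1,3); q=q[np.isfinite(q).all(1)]
    a=np.radians(3.49); d=q[:,:2]-[519.2,-203]; X=d@[np.cos(a),np.sin(a)]; Y=d@[-np.sin(a),np.cos(a)]
    k=(abs(X)<80)&(abs(Y)<45)
    h=[np.median(q[k&(abs(Y-y)<.75),2]).round(1) if (k&(abs(Y-y)<.75)).any() else -9 for y in range(-36,37,1)]
    e=np.where(np.array(h)>12)[0]-36; print(n,"walls at",e)
    g=(abs(Y)<15); h=[np.median(q[g&(abs(X-x)<1),2]) if (g&(abs(X-x)<1)).any() else -9 for x in range(-112,113)]
    print("   ends",np.where(np.array(h)>12)[0]-112)
```

```text
w3 walls at [-30 -29 -28 -27 -26 -25 -24 -23  21  22  23  24  25  26  27]
   ends [-102 -101 -100  -99  -98  -97  -96   95   96   97   98   99  100  101
  102]
w1 walls at [-31 -30 -29 -28 -27 -26 -25 -24  20  21  22  23  24  25  26  27]
   ends [-103 -102 -101 -100  -99  -98  -97   95   96   97   98   99  100  101]
top walls at [-28 -27 -26 -25 -24 -23 -22 -21  23  24  25  26  27  28  29]
   ends [-102 -101 -100  -99  -98  -97  -96   94   96   97   98   99  100  101
  102  103]
side walls at [-28 -27 -26 -25 -24 -23 -22  22  23  24  25  26  27  28  29]
   ends [-101 -100  -99  -98  -97  -96  -95   97   98   99  100  101  102]
```

>>> {"name": "step_arm", "arguments": {
  "steps": [
    [[0.006,-0.03,0,0,0,-0.011,-1],[0.006,-0.04,0,0,0,0,-1],[0.006,-0.04,0,0,0,0,-1],[0.006,-0.04,0,0,0,0,-1],[0.0032,-0.0232,0,0,0,0,-1],[0,0,0,0,0,0,-1],[0,0,0.05,0,0,0,-1],[0,0,0.05,0,0,0,-1],[0,0,0.04,0,0,0,-1],[0,0,0.017,0,0,0,-1],[0,0,0.01,0,0,0,-1],[0,0,0,0,0,0,-1],[0,0,0,0,0,0,-1]]
  ]
}}

```text
time_s: 17.1
tcp_pos: [0.5224, -0.2018, 0.0507]
orientation: [-0.032, 0.999, -0.0, 0.001]
force: [0.5, 0.4, -1.6]
opening: 0.411
finger_force: 40.4
```

Run:
```python
from h import *
st=get_state(); print(st["time_s"],st["tcp_pos"],st["orientation"],st["force"])
a=snapshot("side"); s=snapshot("wrist"); np.save("w4.npy",s,allow_pickle=True)
c=cv2.resize(a["image"][220:330,270:420],(600,440),interpolation=cv2.INTER_CUBIC)
save("w4.png",np.hstack([cv2.resize(s["image"][0:220,230:410],(180,220)),c[:220*2:,:]][:1]))
save("c4.png",np.vstack([cv2.resize(s["image"][20:170,220:420],(400,300)),c[70:370,100:500]]))
```

```text
17.1 [ 0.52242682 -0.20176564  0.05068424] [-3.19901257e-02  9.99487739e-01 -2.82129934e-04  9.00939420e-04] [ 0.52223085  0.41090325 -1.63587055]
```

View pics/c4.png

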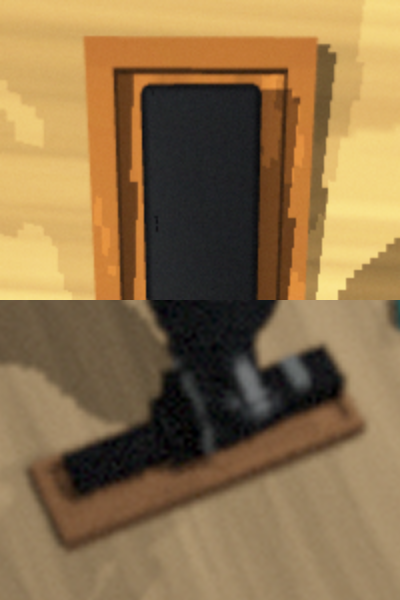

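Hover view: the tip sits within the tray's end, roughly centred. Computing the remaining offset from this wrist frame.

Run:
```python
from h import *
s=np.load("w4.npy",allow_pickle=True).item(); P=cloud(s)*1000
a=np.radians(3.49)
def tf(q): d=q[:,:2]-[519.2,-203]; return d@[np.cos(a),np.sin(a)], d@[-np.sin(a),np.cos(a)]
q=P[20:200,220:420].reshape(-1,3); q=q[np.isfinite(q).all(1)]; X,Y=tf(q)
print("X range",X[(q[:,2]>12)&(q[:,2]<20)].min())
for lo,hi in ((-88,-70),(-70,-50)):
    k=(X>lo)&(X<hi)
    h=np.array([np.median(q[k&(abs(Y-y)<.75),2]) if (k&(abs(Y-y)<.75)).any() else -9 for y in np.arange(-36,37,1)])
    print(lo,[(y-36,round(float(z),0)) for y,z in enumerate(h) if z>11])
g=(abs(Y)<10); print("end",[(x,round(float(np.median(q[g&(abs(X-x)<.7),2])),0)) for x in range(-106,-80) if (g&(abs(X-x)<.7)).any()])
mid=[]
for v in range(70,150,6):
    u=np.where(P[v,270:370,2]>35)[0]+270; z=np.median(P[v,u,2]); mid.append(plane(s,[(u[0]-.5,v),(u[-1]+.5,v)],z/1000).mean(0)*1000)
mid=np.array(mid); print(np.c_[tf(mid)].round(1)[::3],mid[0,2])
```

```text
X range -102.78355264558078
-88 [(-29, 15.0), (-28, 15.0), (-27, 15.0), (-26, 15.0), (-25, 15.0), (-24, 15.0), (-23, 15.0), (-13, 42.0), (-12, 42.0), (-11, 43.0), (-10, 43.0), (-9, 43.0), (-8, 43.0), (-7, 43.0), (-6, 43.0), (-5, 43.0), (-4, 43.0), (-3, 43.0), (-2, 43.0), (-1, 43.0), (0, 43.0), (1, 43.0), (2, 43.0), (3, 43.0), (4, 43.0), (5, 43.0), (6, 43.0), (7, 43.0), (8, 43.0), (9, 43.0), (10, 43.0), (11, 42.0), (12, 42.0), (13, 42.0), (22, 14.0), (23, 15.0), (24, 15.0), (25, 15.0), (26, 15.0), (27, 15.0), (28, 15.0), (29, 15.0)]
-70 [(-30, 15.0), (-29, 15.0), (-28, 15.0), (-27, 15.0), (-26, 15.0), (-25, 15.0), (-24, 15.0), (-23, 15.0), (-13, 41.0), (-12, 42.0), (-11, 43.0), (-10, 43.0), (-9, 43.0), (-8, 43.0), (-7, 43.0), (-6, 43.0), (-5, 43.0), (-4, 43.0), (-3, 43.0), (-2, 43.0), (-1, 43.0), (0, 43.0), (1, 43.0), (2, 43.0), (3, 43.0), (4, 43.0), (5, 43.0), (6, 43.0), (7, 43.0), (8, 43.0), (9, 43.0), (10, 43.0), (11, 43.0), (12, 42.0), (13, 41.0), (22, 13.0), (23, 15.0), (24, 15.0), (25, 15.0), (26, 15.0), (27, 15.0), (28, 15.0), (29, 15.0)]
end [(-106, -0.0), (-103, 15.0), (-102, 15.0), (-101, 15.0), (-100, 15.0), (-99, 15.0), (-98, 15.0), (-97, 15.0), (-96, 14.0), (-95, 8.0), (-94, 7.0), (-93, 9.0), (-88, 41.0), (-87, 42.0), (-86, 42.0), (-85, 43.0), (-84, 43.0), (-83, 43.0), (-82, 43.0), (-81, 43.0)]
[[-83.6  -0.1]
 [-76.5  -0.1]
 [-69.1  -0. ]
 [-61.5   0.2]
 [-53.7   0. ]] 42.698869906787856
```

Sideways it is centred; lengthwise it needs about 2.3 mm. Lowering gently.

>>> {"name": "step_arm", "arguments": {
  "steps": [
    [[0.0023,0.0,0,0,0,0,-1],[0,0,0.006,0,0,0,-1],[0,0,0.006,0,0,0,-1],[0,0,0.004,0,0,0,-1],[0,0,0.001,0,0,0,-1],[0,0,0,0,0,0,-1],[0,0,0,0,0,0,-1]]
  ]
}}

```text
time_s: 18.08
tcp_pos: [0.5195, -0.2018, 0.0326]
orientation: [-0.032, 0.999, -0.0, 0.0]
force: [-0.1, -1.0, -2.2]
opening: 0.412
finger_force: 40.4
```

>>> {"name": "step_arm", "arguments": {
  "steps": [
    [[0,0,0.001,0,0,0,-1],[0,0,0.001,0,0,0,-1],[0,0,0,0,0,0,-1]]
  ]
}}

```text
time_s: 18.45
tcp_pos: [0.5195, -0.2018, 0.0311]
orientation: [-0.032, 0.999, -0.0, 0.0]
force: [-1.5, 1.1, 5.4]
opening: 0.409
finger_force: 41.4
```

>>> {"name": "step_arm", "arguments": {
  "steps": [
    [[0,0,-0.0006,0,0,0,-0.1],[0,0,0,0,0,0,0.1],[0,0,0,0,0,0,0.4],[0,0,0,0,0,0,0.6],[0,0,0,0,0,0,0.6],[0,0,-0.01,0,0,0,0.6],[0,0,-0.03,0,0,0,0.6],[0,0,-0.05,0,0,0,0.6],[0,0,-0.05,0,0,0,0.6],[0,0,-0.05,0,0,0,0.6],[-0.04,0.0,0,0,0,0,1],[0,0,0,0,0,0,1],[0,0,0,0,0,0,1]]
  ]
}}

```text
time_s: 20.08
tcp_pos: [0.5584, -0.1991, 0.221]
orientation: [-0.032, 0.999, 0.0, -0.001]
force: [0.1, -0.1, -0.8]
opening: 1.0
finger_force: 0.0
```

Run:
```python
from h import *
st=get_state(); print(st["time_s"],st["tcp_pos"],st["force"],st["opening"])
s=snapshot("wrist"); save("w5.png",s["image"]); P=cloud(s)*1000
a=np.radians(3.49); d=P[...,:2]-[519.2,-203]; X=d@[np.cos(a),np.sin(a)]; Y=d@[-np.sin(a),np.cos(a)]; Z=P[...,2]
k=(X>-88)&(X<-40)
print([(y,round(float(np.median(Z[k&(abs(Y-y)<.75)])))for y in range(-32,33) if (k&(abs(Y-y)<.75)).any()])
for yy in (0,): 
  g=abs(Y-yy)<8; print([(x,round(float(np.median(Z[g&(abs(X-x)<.7)])))for x in list(range(-106,-82))+list(range(-82,80,8))+list(range(80,106)) if (g&(abs(X-x)<.7)).any()])
```

```text
File "<stdin>", line 6
    print([(y,round(float(np.median(Z[k&(abs(Y-y)<.75)])))for y in range(-32,33) if (k&(abs(Y-y)<.75)).any()])
                                                                                                            ^
SyntaxError: closing parenthesis ']' does not match opening parenthesis '('
```

Run:
```python
from h import *
s=snapshot("wrist"); save("w5.png",s["image"]); P=cloud(s)*1000
a=np.radians(3.49); d=P[...,:2]-[519.2,-203]; X=d@[np.cos(a),np.sin(a)]; Y=d@[-np.sin(a),np.cos(a)]; Z=P[...,2]
def prof(A,m,r): return [(x,int(np.median(Z[m&(abs(A-x)<.75)]).round())) for x in r if (m&(abs(A-x)<.75)).any()]
print(prof(Y,(X>-86)&(X<-40),range(-32,33)))
print(prof(Y,(X>60)&(X<85),range(-32,33)))
print(prof(X,abs(Y)<8,list(range(-106,-82))+list(range(-82,80,8))+list(range(80,106))))
```

```text
[(-32, -1), (-31, -1), (-30, -1), (-29, 15), (-28, 15), (-27, 15), (-26, 15), (-25, 15), (-24, 15), (-23, 15), (-22, 10), (-21, 7), (-20, 7), (-19, 7), (-18, 7), (-17, 7), (-16, 8), (-15, 7), (-14, 7), (-13, 8), (-12, 22), (-11, 23), (-10, 23), (-9, 23), (-8, 23), (-7, 23), (-6, 23), (-5, 23), (-4, 23), (-3, 23), (-2, 23), (-1, 23), (0, 23), (1, 23), (2, 23), (3, 23), (4, 23), (5, 23), (6, 23), (7, 23), (8, 23), (9, 23), (10, 23), (11, 23), (12, 23), (13, 23), (14, 7), (15, 7), (16, 7), (17, 7), (18, 7), (19, 7), (20, 7), (21, 7), (22, 14), (23, 15), (24, 15), (25, 15), (26, 15), (27, 15), (28, 15), (29, 15), (30, 0), (31, -1), (32, -1)]
[(-32, -1), (-31, -1), (-29, 15), (-28, 15), (-27, 15), (-26, 15), (-25, 15), (-24, 15), (-23, 15), (-22, 7), (-21, 7), (-20, 7), (-19, 8), (-18, 7), (-17, 7), (-16, 7), (-15, 7), (-13, 29), (-12, 29), (-11, 29), (-10, 30), (-9, 29), (-8, 29), (-7, 29), (-6, 29), (-5, 29), (-4, 29), (-3, 30), (-2, 29), (-1, 29), (0, 29), (1, 29), (2, 30), (3, 30), (4, 29), (5, 29), (6, 30), (7, 29), (8, 29), (9, 29), (10, 29), (11, 30), (12, 30), (13, 29), (14, 29), (15, 29), (17, 7), (18, 7), (19, 7), (20, 7), (21, 7), (22, 13), (23, 15), (24, 15), (25, 15), (26, 15), (27, 15), (28, 15), (29, 15), (30, 0), (31, -1), (32, -1)]
[(-106, -1), (-103, 14), (-102, 15), (-101, 15), (-100, 15), (-99, 15), (-98, 15), (-97, 15), (-96, 12), (-95, 7), (-94, 7), (-93, 7), (-90, 22), (-89, 23), (-88, 23), (-87, 23), (-86, 23), (-85, 23), (-84, 23), (-83, 23), (-82, 23), (-74, 23), (-66, 23), (-58, 24), (-50, 23), (-42, 23), (-34, 23), (-26, 37), (-18, 63), (-10, 55), (-2, 55), (6, 55), (14, 55), (22, 55), (30, 284), (38, 37), (46, 29), (54, 29), (62, 36), (70, 29), (78, 29), (80, 29), (81, 29), (82, 29), (83, 29), (84, 30), (85, 29), (86, 29), (87, 29), (88, 29), (89, 29), (94, 15), (95, 15), (96, 15), (97, 15), (98, 15), (99, 15), (100, 15), (101, 15), (102, 14)]
```

View pics/w5.png

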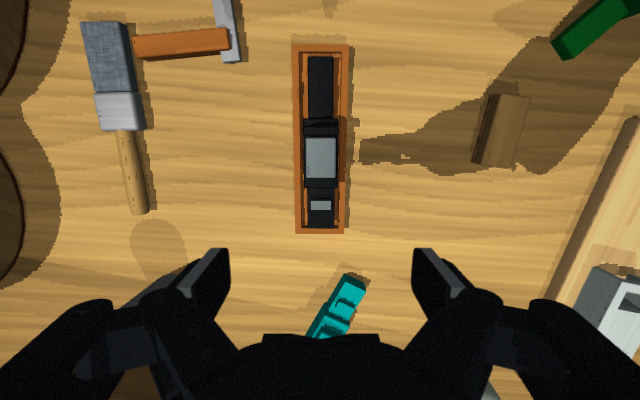

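The nozzle (320,145) lies flat in the tray, button up. It is centred within 1 mm in both directions, its top heights (23 at the tip, 29 at the tail) match the floor, and the gripper is clear. Handing in.

```bash
python3 -c "
from plant import close_job; print(close_job())"
```

```text
the job is handed in; nothing more can be done
None
```

The nozzle is out of its socket and released flat in the storage tray, button side up, centred within about 1 mm by the last wrist-camera measurement; the job is handed in, and no verdict came back.

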